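# Core in, cover over the hidden pin, held shut

### The arm

A 6-joint arm with a two-finger parallel gripper is mounted at the origin on the work surface. World frame = base frame: x ahead of the robot, y to its left, z up, the work surface at z = 0. Lengths are in m, angles in degrees, forces in N, time in s.
With the tool pointing down it reaches from about 0.35 to 0.875 m from the base axis. Payload 4.2 kg.
Tool frame: the origin (TCP) lies between the finger pads; the fingertips stand 8 mm ahead of it and the grasp point (between the pads) lies 11 mm behind it; x points along the fingers, y is the direction in which the jaws open and shut, and the axes are right-handed (so a half turn about x gives the same grasp; the last joint's range is limited). The gripper opens to 87 mm and grips with 3 to 60 N. Pads are 19 mm wide; open, the fingers measure 117 mm over their backs; the gripper's body (75 mm by 190 mm) begins 51 mm behind the grasp point.
Start: joints at [-50.558, 22.042, 0.453, 0, -68.411, -14.817], TCP at [0.26, -0.568, 0.231] pointing down, gripper open.
Joint ranges: [-179.83, 179.83], [-69.29, 118.12], [-61.27, 80.66], [-181.25, 117.63], [-171.15, -9.14], [-177.46, 177.46]. Speed limits (degrees/s): [159.86, 159.86, 180, 180, 180, 180].

### API

Orientations are given as a 3x3 rotation matrix whose columns are the frame's x, y, z axes.
In Python, from station import r gives the robot as it stands. The module is installed in compiled form; this text tells all that it offers.
- The arm moves only by the tool move_arm, never from a script. Its argument "increments" is one flat list of numbers, 7 for each row, row after row: the turn, a rotation vector about the tool's x, y, z in degrees, then the shift along the tool's x, y, z in m, then the finger opening in m, from 0 to 0.087. A call has 1 to 12 rows; each row is the pose to reach, as a shift and turn from the pose commanded when the call began, along the tool's axes at that moment; what a row does not reach only later rows make up. A row lasts 1/12 s, in which the tool goes at most 41.7 mm and 7.16 degrees, less where a joint would pass 70% of its speed; a pose out of reach is approached as far as the arm can. A call with a gripper value outside its range is refused whole. The fingers move at their own pace and stop on an object; the grip force is fixed at half the most. Time passes only in rows, so rows that repeat a pose let the fingers close. It gives the time, the measured TCP pose, the force and the opening at its end, in the units of the state.
- r.sense(): the state, without advancing time (a new reading comes with each control period).
- r.capture(name): name is "scene" or "top" or "wrist"; returns the picture (420x560x3 uint8, red, green, blue); there is no depth.
- r.calibration(name): a dict with "fx", "fy", "cx", "cy" (pixels), "rvec" (rotation vector, rad) and "tvec" (3), from world to camera coordinates, as OpenCV has them; the wrist camera has in their place "tool_from_camera" (4x4, takes a point from camera to tool coordinates, whose origin is the TCP and whose axes are the tool frame's). Camera axes: x right, y down, z forward; pixel columns grow to the right and rows downward; lengths in m; the calibration is good to about 2 mm. A picture is of the moment at which its call begins: read the wrist's pose just before it. calibration takes no time and is no camera call.
- r.finish_job(): hands the job in, once; it reports no verdict.
The state is a dict: "time_s": time; "joints": joint angles; "joint_velocities": joint speeds; "effort": joint torques, N m; "tcp_pos": TCP position; "ee_rot": TCP orientation; "wrist_force": force on the tool from outside, world axes, zero at the start; "moment": the same for the moment, N m; "gripper_width": opening from 0.0 (shut) to 1.0 (fully open).
Only numpy, scipy, OpenCV 4.12 (cv2) and the standard library are available. Lean on these libraries where they do the work, as an engineer would, in place of code of your own. Each camera call takes 0.05 s, during which the arm holds its last target.

### The job

Load the fired-clay core into the round socket of the mould box. Then pick the cover plate up by its wooden bar, lay it between the box's two guide strips with its bushed end towards the robot and level with the box's near end, so that it rides on the locating pin hidden beneath it, and slide it away from the robot along the strips until it drops over the pin and lies flat on the box. Press it down firmly, with about 10 N, and finish while still holding and pressing it down; leave the bowl, the bottle and the spatula where they are.

Things in the scene. Friction and masses are not known exactly. Their poses are not given: they have to be found in the camera images.
- mould: Mould box, a fixed dark steel block 180 mm long (x), 140 wide (y), 44 high. Origin at the centre of its underside on the table, z up; x points away from the robot within 0.35 rad of straight ahead, so the near end is at x = -90. A steel guide strip 14 mm wide, 18 mm higher than the top face, runs along each long side; the gap between the strips is 106 mm (y = -53 to +53).
- mould_top (a point): Centre of the mould box's top face, 44 mm above the table, same axes as the box.
- pin_line (a point): Middle of the dark slot in the box's top face (x = -25, y = 0 of the box, height of the top face; same axes). A round steel pin, 12 mm across with a tapered top, is clamped hard in this slot and stands 10 mm above the top face. Its place differs each time and is not given: up to 11 mm either way along the box's x from this point, at y = 0.
- mould_socket (a point): Centre of the floor of the box's round socket. It is 42 mm across and 30 mm deep, open at the box's top face, its axis at x = +32, y = 0 of the box. Same axes as the box.
- core: Fired-clay core, a plain reddish cylinder 36 mm across and 28 mm high with a chamfered foot, about 60 g, standing upright on the table to one side of the box. Origin at the centre of its underside, z up. In the socket its top lies 2 mm below the box's top face; it may be let go half way in and falls the rest.
- cover: Cover plate of bare aluminium, 130 mm long (x), 100 wide (y), 16 thick, 0.4 to 0.65 kg, flat on the table on the other side of the box, yawed up to 0.4 rad. Origin at the centre of its underside, z up. The bushed end is -x; in use its x points along the box's x. Laid level with the box's near end its origin is at x = -25 of the box; it drops over the pin with its origin at x = +4 to +26.
- cover_grip (a point): Point to grip in the cover's wooden bar, which stands across the middle of the plate: 16 mm thick in x, 60 mm long in y, rising 34 mm above the plate. The point is 38 mm above the cover's underside, 12 mm below the bar's top. Same axes as the cover.
- cover_slot (a point): Centre of the mouth of the blind slot in the cover's underside (x = -40, y = 0 of the cover, same axes): 17 mm in x, 24 mm in y, 12 mm deep. Not seen from above, where a flat steel bush 28 mm across and 2 mm high marks it. Until the slot reaches the pin the plate rides on the pin, 10 mm above the box's top face; let go there, it tips a few degrees.
- bowl: White ceramic plaster bowl, 130 mm across the rim and 60 mm high, standing far left. Not to be disturbed. Origin at the centre of its underside.
- spray: White plastic bottle, 68 mm across, 190 mm high, standing far right. Not to be disturbed. Origin at the centre of its underside.
- spatula: Spatula, 200 mm long, lying across beyond the far end of the box. Not to be disturbed. Origin at the middle of its length, at its underside.
Mind the look-alikes: they are no part of the job. Of the things that look like the core, take the one that is farthest from the robot's base at the start.

How it is judged (in metres and radians):
On the way, in this order (a step that is already met when the one before it is completed fails the run):
1. the core stands in the socket (horizontal distance between core and mould_socket below 0.006 m and z of core in the frame of mould_socket between -0.004 and 0.004 m and angle between core's own z axis and vertical below 0.15 rad), for 0.2 s.
2. the cover is laid between the strips at the box's near end, riding on the pin (y of cover in the frame of mould_top between -0.006 and 0.006 m and angle between the x axis of cover and the x axis of mould, either way round below 0.1 rad and z of cover in the frame of mould_top between 0.004 and 0.016 m and contact force between cover and mould above 0.3 N and x of cover in the frame of mould_top between -0.04 and -0.013 m), for 0.1 s.
3. the cover is slid along the strips, still riding on the pin (y of cover in the frame of mould_top between -0.006 and 0.006 m and angle between the x axis of cover and the x axis of mould, either way round below 0.1 rad and z of cover in the frame of mould_top between 0.004 and 0.016 m and contact force between cover and mould above 0.3 N and x of cover in the frame of mould_top between -0.012 and 0.002 m).
4. the cover has dropped over the pin and lies flat on the box (y of cover in the frame of mould_top between -0.006 and 0.006 m and angle between the x axis of cover and the x axis of mould, either way round below 0.1 rad and x of cover in the frame of mould_top between -0.004 and 0.034 m and z of cover in the frame of mould_top between -0.003 and 0.003 m and angle between cover's own z axis and vertical below 0.04 rad), for 0.2 s.
At the end, for the whole second after the job is handed in: Core upright in the socket (6 mm sideways, 4 mm in height). Cover over the pin: underside within 3 mm of the box top, level within 0.04 rad, along the box within 0.1 rad, 6 mm sideways. Fingers still on it, and it bears on the box with over 9 N (its weight is at most 6.5 N) (all of step 1 and all of step 4 and contact force between cover and mould above 9 N and contact force between the fingers and cover above 2 N); the arm keeps its last pose, push and grip.
It fails at once if the bowl is moved more than 30 mm (distance of bowl from where it was at the start of the episode above 0.03 m).
It fails at once if the spray is moved more than 30 mm (distance of spray from where it was at the start of the episode above 0.03 m).
It fails at once if the spatula is moved more than 30 mm (distance of spatula from where it was at the start of the episode above 0.03 m).
It fails at once if the cover is rammed down on the box with more than 120 N (contact force between cover and mould above 120 N).
It also fails if it takes over 66 s, if anything falls off the work surface, if the arm or the gripper's body presses on something with over 40 N, if the wrist force passes 120 N, or if a joint passes its speed limit or range.

## Working session

There is one attempt and no reset: what is moved stays moved. The work goes in short steps, Python scripts to look and compute and a tool call to move; the robot and the scene stay as the last step left them, time stands still between calls to the robot, and variables do not carry over. Pictures are saved under pics/ and viewed, and the job is handed in when it is done.

Besides the shell and the picture viewer there is one more tool, called after "Emit:" as name(argument=value, ...) on one line, values as JSON. move_arm: Moves the arm, as the interface text tells. Its arguments: {"type":"object","properties":{"increments":{"type":"array","items":{"type":"number"}}},"required":["increments"]}

```bash
mkdir -p pics; cat > h.py <<'E'
import numpy as np, cv2
from station import r
def cap(n,f):
    im=r.capture(n); cv2.imwrite('pics/'+f,im[:,:,::-1]); return im
def ray(n,u,v):
    c=r.calibration(n)
    d=np.array([(u-c['cx'])/c['fx'],(v-c['cy'])/c['fy'],1.])
    if 'rvec' in c:
        R=cv2.Rodrigues(np.array(c['rvec'],float))[0]; t=np.array(c['tvec'],float).ravel()
        return -R.T@t, R.T@d
    T=np.array(c['tool_from_camera']); s=r.sense(); E=np.array(s['ee_rot']); p=np.array(s['tcp_pos'])
    return p+E@T[:3,3], E@(T[:3,:3]@d)
def pt(n,u,v,z):
    o,d=ray(n,u,v); return o+d*(z-o[2])/d[2]
def proj(n,P):
    c=r.calibration(n)
    K=np.array([[c['fx'],0,c['cx']],[0,c['fy'],c['cy']],[0,0,1.]])
    return cv2.projectPoints(np.array(P,float).reshape(-1,3),np.array(c['rvec'],float),np.array(c['tvec'],float),K,None)[0].reshape(-1,2)
def crop(src,dst,x0,y0,x1,y1,k):
    im=cv2.imread('pics/'+src)[y0:y1,x0:x1]; cv2.imwrite('pics/'+dst,cv2.resize(im,None,fx=k,fy=k,interpolation=cv2.INTER_CUBIC))
E
python3 - <<'E'
from h import *
for n in('scene','top'):
    cap(n,n+'0.png'); print(n,r.calibration(n))
s=r.sense();print(s); print(r.calibration('wrist'))
E
```

```text
scene {'fx': 455.49983281673616, 'fy': 455.49983281673616, 'cx': 279.5467891380249, 'cy': 214.3605907906336, 'rvec': array([ 2.3781709 ,  0.6628315 , -0.22977925]), 'tvec': array([-0.47970131, -0.19936426,  1.51815326])}
top {'fx': 408.60360211382647, 'fy': 408.60360211382647, 'cx': 281.45030877910057, 'cy': 207.87175552430037, 'rvec': array([ 2.16619101, -2.18198423,  0.06578881]), 'tvec': array([0.01374909, 0.56231636, 0.94903539])}
{'time_s': 0.1, 'joints': array([-5.05563605e+01,  2.20866361e+01,  3.86682267e-01, -2.49502157e-02,
       -6.84094726e+01, -1.48175584e+01]), 'joint_velocities': array([-0.10327463,  0.00910878,  0.19802586,  0.0347633 ,  0.00223091,
        0.09521966]), 'effort': array([-2.39624615e-04, -3.91690278e+01,  1.87935483e+01,  4.23199251e+00,
        1.34532541e-02, -8.72387159e-05]), 'tcp_pos': array([ 0.26024221, -0.5676695 ,  0.22956063]), 'ee_rot': array([[-9.00651214e-04, -4.16547735e-01,  9.09113399e-01],
       [ 1.73210331e-03,  9.09111755e-01,  4.16548698e-01],
       [-9.99998094e-01,  1.94984342e-03, -9.72888946e-05]]), 'wrist_force': array([ 0.25396404, -0.71717511, -0.20814788]), 'moment': array([ 0.08557063, -0.01105808, -0.03383488]), 'gripper_width': 1.0010611189184269}
{'fx': 367.8337376028976, 'fy': 367.8337376028976, 'cx': 281.0559701918479, 'cy': 217.06303828633887, 'tool_from_camera': array([[ 8.19918201e-04, -2.68110171e-01,  9.63387909e-01,
        -1.53488193e-01],
       [ 9.99999153e-01,  1.19336285e-03, -5.18965190e-04,
        -3.71913276e-04],
       [-1.01053149e-03,  9.63387519e-01,  2.68110923e-01,
        -7.37167992e-02],
       [ 0.00000000e+00,  0.00000000e+00,  0.00000000e+00,
         1.00000000e+00]])}
```

View pics/scene0.png

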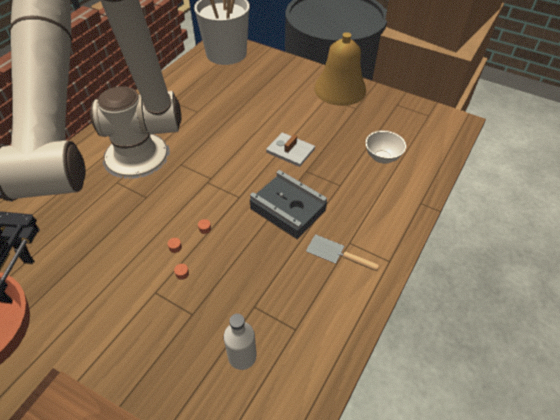

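View pics/top0.png

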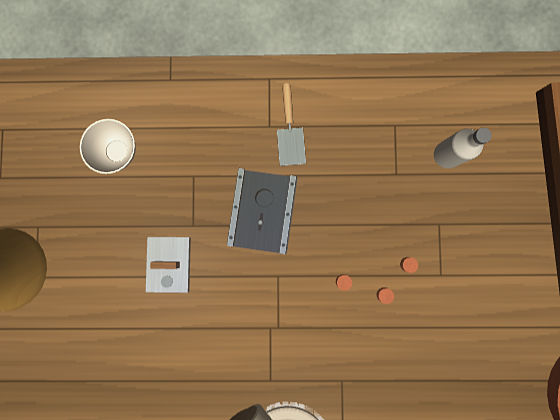

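The top view shows the box at (262,211), the cover at (168,265) with its bush at (167,282), the spatula at (290,125), the bowl at (107,146) and the bottle at (460,148). There are three core look-alikes, at (344,282), (386,296) and (410,265). I'll measure their distances next.

```bash
python3 - <<'E'
from h import *
im=cv2.imread('pics/top0.png')
hsv=cv2.cvtColor(im,cv2.COLOR_BGR2HSV)
for (u,v) in[(344,282),(386,296),(410,265)]:
    sub=im[v-14:v+15,u-14:u+15].astype(int); m=(sub[:,:,2]-sub[:,:,0]>110)&(sub[:,:,2]-sub[:,:,1]>70)
    ys,xs=np.nonzero(m); c=(xs.mean()+u-14,ys.mean()+v-14)
    p=pt('top',*c,.028); print(c,len(xs),xs.ptp() if hasattr(xs,'ptp') else np.ptp(xs),p,np.hypot(*p[:2]))
a=pt('top',280,200,0);b=pt('top',281,200,0);print('mm/px',np.linalg.norm(a-b))
crop('top0.png','c1.png',325,245,430,315,7)
crop('top0.png','c2.png',215,160,310,260,6)
crop('top0.png','c3.png',135,225,200,300,8)
E
```

```text
(np.float64(344.09302325581393), np.float64(282.37790697674416)) 172 14 [ 0.38725639 -0.13476164  0.028     ] 0.4100344067625438
(np.float64(385.9655172413793), np.float64(295.7068965517241)) 174 14 [ 0.35630539 -0.23078935  0.028     ] 0.4245200293168261
(np.float64(410.09302325581393), np.float64(264.7906976744186)) 172 14 [ 0.42692255 -0.2884736   0.028     ] 0.5152473947328327
mm/px 0.0024335863648202076
```

View pics/c1.png

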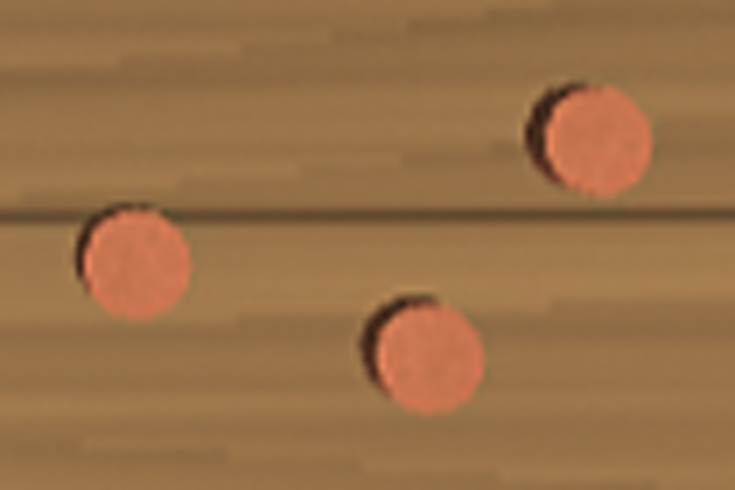

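View pics/c2.png

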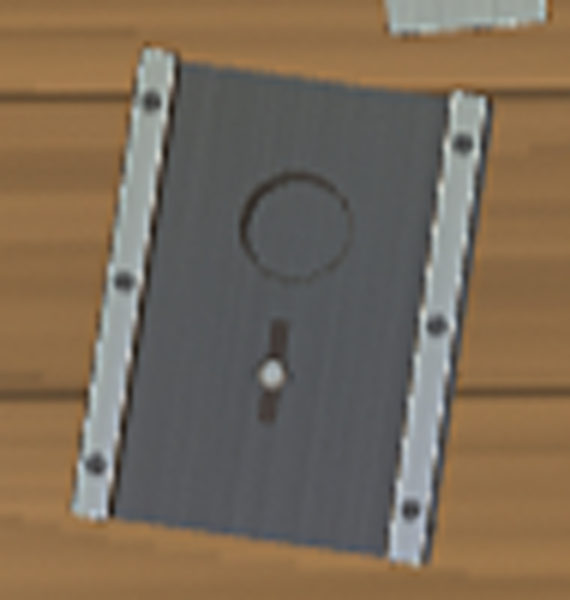

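View pics/c3.png

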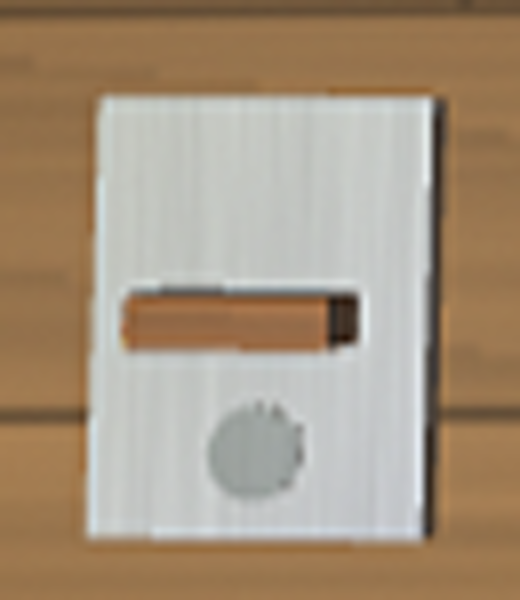

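There are three equal cylinders. Distances from the base are 0.410 m for (344,282), 0.425 m for (386,296) and 0.515 m for (410,265). The core is therefore the one at (410,265), top right in the crop. Next I'll measure the box and cover.

```bash
python3 - <<'E'
from h import *
f=lambda x,y,x0,y0,k:(x0+(x+.5)/k-.5,y0+(y+.5)/k-.5)
L=[(151,101),(124,282),(96,464)];R=[(462,144),(437,325),(410,510)]
Lp=np.array([pt('top',*f(*q,215,160,6),.062)[:2] for q in L]);Rp=np.array([pt('top',*f(*q,215,160,6),.062)[:2] for q in R])
print(Lp,Rp,np.linalg.norm(Lp-Rp,axis=1))
c=(Lp+Rp).mean(0)/2
c=np.vstack([Lp,Rp]).mean(0)
d=(Lp[0]-Lp[2]+Rp[0]-Rp[2]);a=np.arctan2(d[1],d[0]); w=(Lp-Rp).mean(0); print('c',c,np.degrees(a),np.degrees(np.arctan2(-w[0],w[1])))
for nm,(q,z) in dict(sock=((297,228),.044),pin=((271,374),.054),slot1=((280,320),.044),slot2=((264,422),.044)).items():
    p=pt('top',*f(*q,215,160,6),z)[:2]-c; print(nm,np.array([[np.cos(a),np.sin(a)],[-np.sin(a),np.cos(a)]])@p)
C=np.array([pt('top',*f(*q,135,225,8),.016)[:2] for q in[(100,97),(435,97),(423,537),(87,537)]])
print('cover',C,C.mean(0),np.linalg.norm(C-np.roll(C,-1,0),axis=1))
x=C[0]-C[3]+C[1]-C[2]; y=C[0]-C[1]+C[3]-C[2]
print(np.degrees(np.arctan2(x[1],x[0])),np.degrees(np.arctan2(-y[0],y[1])))
B=np.array([pt('top',*f(*q,135,225,8),.05)[:2] for q in[(122,295),(328,295),(328,350),(122,350)]]);print('bar',B.mean(0),np.linalg.norm(B-np.roll(B,-1,0),axis=1))
print('bush',pt('top',*f(255,451,135,225,8),.018))
E
```

```text
[[0.63244675 0.1042326 ]
 [0.56307613 0.11443401]
 [0.49409298 0.12490131]] [[ 0.61481448 -0.01453651]
 [ 0.54577756 -0.00447487]
 [ 0.4760015   0.0062406 ]] [0.12007081 0.12016057 0.12003194]
c [0.55436823 0.05513286] -8.504646959526681 -8.463373943720658
sock [ 0.03113949 -0.00096856]
pin [-2.66597486e-02  3.63246300e-05]
slot1 [-0.00517033  0.00037789]
slot2 [-0.0450367   0.00077344]
cover [[0.49630641 0.33149663]
 [0.49563045 0.23100242]
 [0.36605414 0.2331495 ]
 [0.36650215 0.33291743]] [0.43112329 0.2821415 ] [0.10049648 0.1295941  0.09976893 0.12981203]
-0.7880734308334718 -0.3215671395060392
bar [0.43127231 0.28246973] [0.05938705 0.01563911 0.05931007 0.01565734]
bush [0.39161892 0.28277677 0.018     ]
```

```bash
cat >> h.py <<'E'
BOX=np.array([.5544,.0551]); BY=np.radians(-8.48)
def Rd(yaw): # tool down, jaw axis along -x of a frame with yaw (rad)
    y=-np.array([np.cos(yaw),np.sin(yaw),0]); x=np.array([0,0,-1.]); return np.column_stack([x,y,np.cross(x,y)])
def box(x,y): c,s=np.cos(BY),np.sin(BY); return BOX+np.array([c*x-s*y,s*x+c*y])
def goal(p,yaw):
    from scipy.spatial.transform import Rotation as Ro
    s=r.sense(); E=np.array(s['ee_rot']); print('t',round(s['time_s'],2),'turn',np.round(np.degrees(Ro.from_matrix(E.T@Rd(yaw)).as_rotvec()),2),'shift',np.round(E.T@(np.array(p)-s['tcp_pos']),4))
E
python3 - <<'E'
from h import *
goal([.427,-.288,.12],BY)
E
```

```text
t 0.1 turn [-5.69e+01  5.00e-02 -1.10e-01] shift [0.1099 0.1846 0.2681]
```

Emit:
move_arm(increments=[-7,0,0,0.01,0.02,0.03,0.08,-14,0,0,0.022,0.037,0.054,0.075,-21,0,0,0.035,0.058,0.085,0.07,-28,0,0,0.05,0.084,0.122,0.06,-35,0,0,0.068,0.114,0.165,0.06,-42,0,0,0.083,0.14,0.203,0.06,-49,0,0,0.095,0.16,0.232,0.06,-55,0,0,0.104,0.174,0.253,0.06,-56.9,0,0,0.11,0.1845,0.268,0.06,-56.9,0,0,0.11,0.1845,0.268,0.06,-56.9,0,0,0.11,0.1845,0.268,0.06])

```text
time_s: 1.02
tcp_pos: [0.4274, -0.2875, 0.1198]
ee_rot: [[-0.002, -0.989, 0.145], [0.001, 0.145, 0.989], [-1.0, 0.002, 0.0]]
wrist_force: [-0.0, 0.1, -0.6]
gripper_width: 0.692
```

```bash
python3 - <<'E'
from h import *
s=r.sense(); print(s['tcp_pos'],s['joints'],s['gripper_width'],s['wrist_force'])
im=cap('wrist','w1.png')
goal([.427,-.288,.12],BY)
E
```

```text
[ 0.427358   -0.28746423  0.11983601] [-1.58512516e+01  1.79842274e+01 -2.35360109e+01  1.07437968e-03
 -4.85955260e+01  7.52927962e+00] 0.691521462457484 [-0.04683623  0.05983838 -0.61022169]
t 1.07 turn [ 0.06 -0.   -0.05] shift [0.0003 0.0003 0.0004]
```

View pics/w1.png

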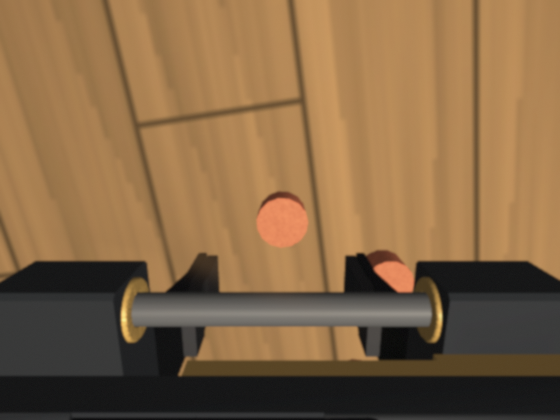

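The wrist view shows the core's top face centred near (282,222), between the fingers. The look-alike is at (392,272), outside the right finger.

```bash
python3 - <<'E'
from h import *
im=cv2.imread('pics/w1.png')
crop('w1.png','c4.png',240,170,320,270,6)
print(pt('wrist',282,222,.028), pt('wrist',256,222,.028),pt('wrist',308,222,.028))
E
```

```text
[ 0.42611991 -0.29036764  0.028     ] [ 0.44402456 -0.29300676  0.028     ] [ 0.40821228 -0.28772809  0.028     ]
```

View pics/c4.png

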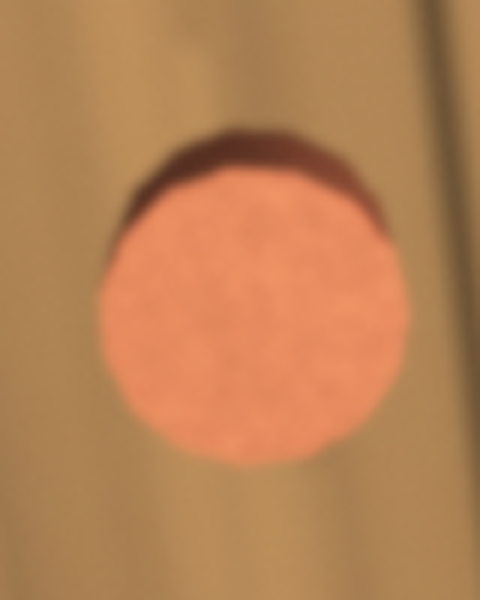

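Emit:
move_arm(increments=[0,0,0,0.025,0.0005,-0.001,0.06,0,0,0,0.055,0.0005,-0.002,0.06,0,0,0,0.08,0.0005,-0.002,0.06,0,0,0,0.093,0.0005,-0.002,0.06,0,0,0,0.098,0.0005,-0.002,0.06,0,0,0,0.098,0.0005,-0.002,0.06,0,0,0,0.098,0.0005,-0.002,0.025,0,0,0,0.098,0.0005,-0.002,0.025,0,0,0,0.098,0.0005,-0.002,0.025,0,0,0,0.098,0.0005,-0.002,0.025,0,0,0,0.098,0.0005,-0.002,0.025,0,0,0,0.098,0.0005,-0.002,0.025])

```text
time_s: 2.07
tcp_pos: [0.4268, -0.2908, 0.0233]
ee_rot: [[0.001, -0.989, 0.147], [-0.001, 0.147, 0.989], [-1.0, -0.001, -0.0]]
wrist_force: [-1.4, 0.2, 3.6]
gripper_width: 0.4
```

Emit:
move_arm(increments=[0,0,0,0,0,0,0.025,0,0,0,-0.01,0,0,0.025,0,0,0,-0.03,0,0,0.025,0,0,0,-0.06,0,0,0.025,0,0,0,-0.09,0,0,0.025,0,0,0,-0.115,0,0,0.025,0,0,0,-0.12,0,0,0.025,0,0,0,-0.12,0,0,0.025])

```text
time_s: 2.73
tcp_pos: [0.4275, -0.2909, 0.1449]
ee_rot: [[0.005, -0.989, 0.147], [-0.001, 0.147, 0.989], [-1.0, -0.005, -0.001]]
wrist_force: [-0.0, 0.6, -1.1]
gripper_width: 0.402
```

```bash
python3 - <<'E'
from h import *
s=r.sense(); print(s['tcp_pos'],s['gripper_width'],s['wrist_force'])
cap('wrist','w2.png');crop('w2.png','c5.png',180,190,380,370,4)
E
```

```text
[ 0.42747575 -0.2908984   0.14492527] 0.4018820394520487 [-0.0218587   0.61890047 -1.10979117]
```

View pics/c5.png

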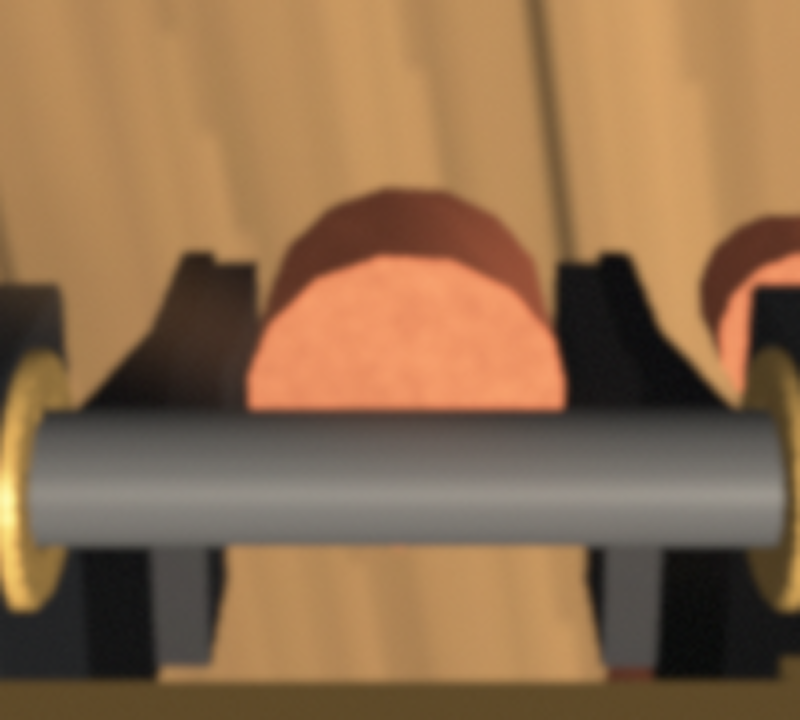

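```bash
python3 - <<'E'
from h import *
s=r.sense();E=np.array(s['ee_rot'])
for q in[(281.2,253.3)]:
    p=pt('wrist',*q,.1496); print(E.T@(p-s['tcp_pos']))
l=pt('wrist',180+246/4,190+385/4,.1496);q=pt('wrist',180+566/4,190+385/4,.1496);print(E.T@(l-s['tcp_pos']),E.T@(q-s['tcp_pos']))
print(box(.032,0)); goal([*box(.032,0),.145],BY)
E
```

```text
[-6.54753524e-03  9.14644295e-05 -1.70754887e-02]
[-0.00651843 -0.01726266 -0.00166243] [-0.00656543  0.01773782 -0.00171725]
[0.58605016 0.05038115]
t 2.78 turn [-0.01  0.02  0.08] shift [-0.0017 -0.1076  0.3607]
```

```bash
python3 - <<'E'
from h import *
goal([*box(.01,-.06),.16],BY)
E
```

```text
t 2.78 turn [-0.01  0.02  0.08] shift [-0.0167 -0.0857  0.3007]
```

Emit:
move_arm(increments=[0,0,0,-0.003,-0.004,0.012,0.025,0,0,0,-0.008,-0.012,0.04,0.025,0,0,0,-0.012,-0.022,0.075,0.025,0,0,0,-0.017,-0.032,0.112,0.025,0,0,0,-0.017,-0.043,0.15,0.025,0,0,0,-0.017,-0.054,0.188,0.025,0,0,0,-0.017,-0.064,0.225,0.025,0,0,0,-0.017,-0.074,0.26,0.025,0,0,0,-0.017,-0.082,0.288,0.025,0,0,0,-0.017,-0.0857,0.3,0.025,0,0,0,-0.017,-0.0857,0.3,0.025,0,0,0,-0.017,-0.0857,0.3,0.025])

```text
time_s: 3.78
tcp_pos: [0.5543, -0.0064, 0.1578]
ee_rot: [[-0.004, -0.989, 0.147], [-0.001, 0.147, 0.989], [-1.0, 0.004, -0.001]]
wrist_force: [0.1, -0.2, -0.6]
gripper_width: 0.404
```

```bash
python3 - <<'E'
from h import *
s=r.sense(); print(s['tcp_pos'],s['gripper_width'],s['joints'])
cap('wrist','w3.png')
E
```

```text
[ 0.55429549 -0.00644926  0.15775944] 0.4044899944634199 [ 1.60749182e+01  1.90206456e+01 -1.53908905e+01 -2.82571673e-02
 -5.58206022e+01 -2.44899934e+01]
```

View pics/w3.png

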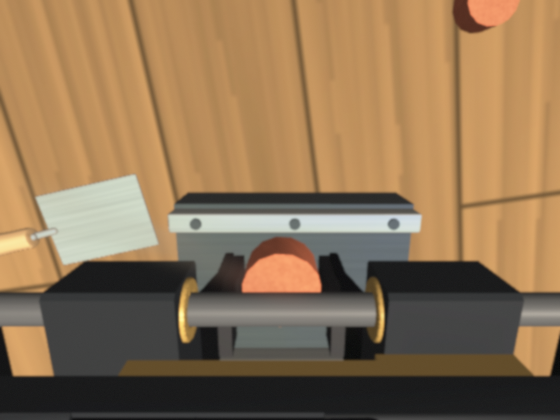

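The wrist view shows the right strip's screws at (196,224), (295,224) and (394,224). The socket is hidden behind the core. I'll compare the screws with the box pose.

```bash
python3 - <<'E'
from h import *
crop('w3.png','c6.png',160,190,430,250,3)
c,s=np.cos(BY),np.sin(BY);M=np.array([[c,s],[-s,c]])
for q in[(195.8,224),(294.8,224),(393.7,224)]: print(M@(pt('wrist',*q,.062)[:2]-BOX))
E
```

```text
[ 0.06884143 -0.06125601]
[-0.00120204 -0.0612256 ]
[-0.07131567 -0.06119516]
```

View pics/c6.png

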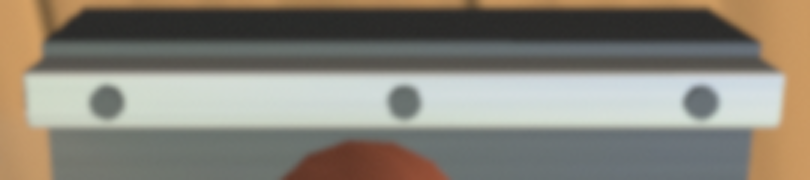

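The wrist camera puts the box about (-1.2, -1.2) mm from the top camera's estimate, and the core shows a similar offset. I'll use the wrist-camera values throughout.

```bash
sed -i 's/^BOX=.*/BY=np.radians(-8.48); BOX=np.array([.5544,.0551])+np.array([[np.cos(BY),-np.sin(BY)],[np.sin(BY),np.cos(BY)]])@np.array([-.0012,-.0012])/' h.py; python3 - <<'E'
from h import *
print(BOX); goal([*box(.0322,-.0006),.085],BY)
E
```

```text
[0.55303616 0.05409008]
t 3.83 turn [-0.02 -0.07 -0.19] shift [ 0.073  -0.0223  0.0599]
```

Emit:
move_arm(increments=[0,0,-0.1,0,-0.004,0.012,0.025,0,0,-0.1,0.005,-0.011,0.03,0.025,0,0,-0.2,0.02,-0.018,0.048,0.025,0,0,-0.2,0.04,-0.0223,0.0595,0.025,0,0,-0.2,0.06,-0.0223,0.0599,0.025,0,0,-0.2,0.073,-0.0223,0.0599,0.025,0,0,-0.2,0.073,-0.0223,0.0599,0.025,0,0,-0.2,0.073,-0.0223,0.0599,0.025])

```text
time_s: 4.5
tcp_pos: [0.5863, 0.0495, 0.0857]
ee_rot: [[0.002, -0.989, 0.147], [-0.001, 0.147, 0.989], [-1.0, -0.002, -0.001]]
wrist_force: [-0.3, 1.5, -0.5]
gripper_width: 0.399
```

```bash
python3 - <<'E'
from h import *
goal([*box(.0322,-.0006),.055],BY); print(r.sense()['ee_rot'])
cap('scene','s1.png'); crop('s1.png','c7.png',220,130,360,250,5)
E
```

```text
t 4.5 turn [ 0.01 -0.06  0.12] shift [ 0.0307  0.0014 -0.0009]
[[ 0.00192524 -0.98908099  0.14736038]
 [-0.00134166  0.14735796  0.98908232]
 [-0.99999725 -0.00210193 -0.00104331]]
```

View pics/c7.png

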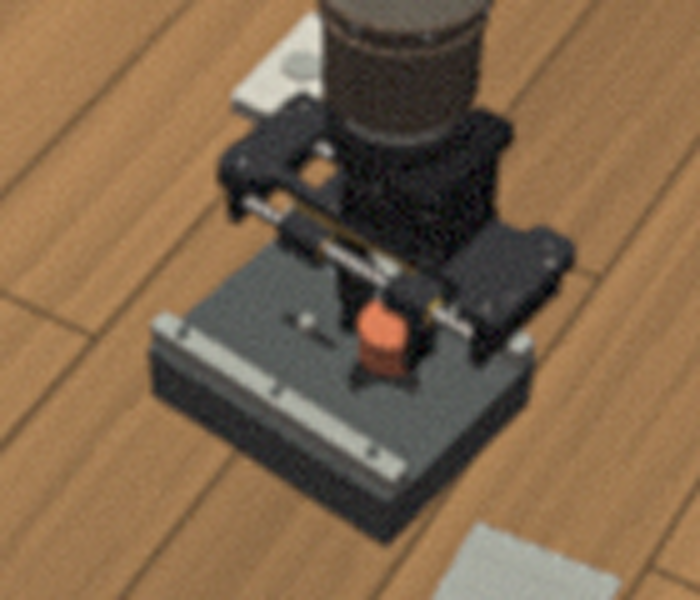

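Emit:
move_arm(increments=[0,0,0,0,0,0,0.025,0,0,0,0,0,0,0.025])

```text
time_s: 4.72
tcp_pos: [0.5871, 0.0496, 0.0878]
ee_rot: [[0.006, -0.989, 0.147], [0.0, 0.147, 0.989], [-1.0, -0.006, 0.001]]
wrist_force: [-0.2, -0.2, -1.7]
gripper_width: 0.4
```

```bash
python3 - <<'E'
from h import *
goal([*box(.0322,-.0006),.055],BY)
E
```

```text
t 4.72 turn [-0.    0.06  0.34] shift [ 0.0328  0.0024 -0.0012]
```

Emit:
move_arm(increments=[0,0,0,0,0,0,0.025,0,0,0,0,0,0,0.025,0,0,0,0,0,0,0.025])

```text
time_s: 4.97
tcp_pos: [0.5864, 0.0494, 0.0871]
ee_rot: [[0.004, -0.989, 0.148], [-0.0, 0.148, 0.989], [-1.0, -0.004, 0.0]]
wrist_force: [0.6, -0.7, -0.7]
gripper_width: 0.404
```

```bash
python3 - <<'E'
from h import *
goal([*box(.0322,-.0006),.055],BY)
print(r.sense()['joint_velocities'])
E
```

```text
t 4.97 turn [-0.01  0.03  0.25] shift [ 0.0321  0.0017 -0.0009]
[ 0.05349234  0.286008   -0.14530326 -0.00726075 -0.02254579 -0.05018234]
```

Emit:
move_arm(increments=[0,0,0,0,0,0,0.025])

```text
time_s: 5.05
tcp_pos: [0.5863, 0.0494, 0.0869]
ee_rot: [[0.004, -0.989, 0.148], [-0.0, 0.148, 0.989], [-1.0, -0.004, 0.0]]
wrist_force: [0.1, 0.7, -1.0]
gripper_width: 0.403
```

```bash
python3 - <<'E'
from h import *
goal([*box(.0322,-.0006),.055],BY)
print(r.sense()['joint_velocities'])
E
```

```text
t 5.05 turn [-0.    0.02  0.23] shift [ 0.0319  0.0016 -0.0009]
[ 0.03226827  0.23371291 -0.18813021 -0.02916478 -0.03116009 -0.07745645]
```

Emit:
move_arm(increments=[0,0,0.2,0.005,0.0012,-0.0008,0.025,0,0,0.2,0.012,0.0012,-0.0008,0.025,0,0,0.2,0.019,0.0012,-0.0008,0.025,0,0,0.2,0.025,0.0012,-0.0008,0.025,0,0,0.2,0.03,0.0012,-0.0008,0.025,0,0,0.2,0.031,0.0012,-0.0008,0.025,0,0,0.2,0.031,0.0012,-0.0008,0.025,0,0,0.2,0.031,0.0012,-0.0008,0.025])

```text
time_s: 5.72
tcp_pos: [0.5852, 0.0488, 0.0555]
ee_rot: [[0.0, -0.989, 0.147], [-0.0, 0.147, 0.989], [-1.0, -0.0, -0.0]]
wrist_force: [0.4, 0.1, -0.2]
gripper_width: 0.401
```

```bash
python3 - <<'E'
from h import *
goal([*box(.0322,-.0006),.055],BY);print(r.sense()['moment'])
cap('scene','s2.png'); crop('s2.png','c8.png',220,130,360,250,5)
E
```

```text
t 5.72 turn [ 0.01 -0.01  0.01] shift [ 0.0005  0.0004 -0.0001]
[0.07836911 0.12542829 0.03375693]
```

View pics/c8.png

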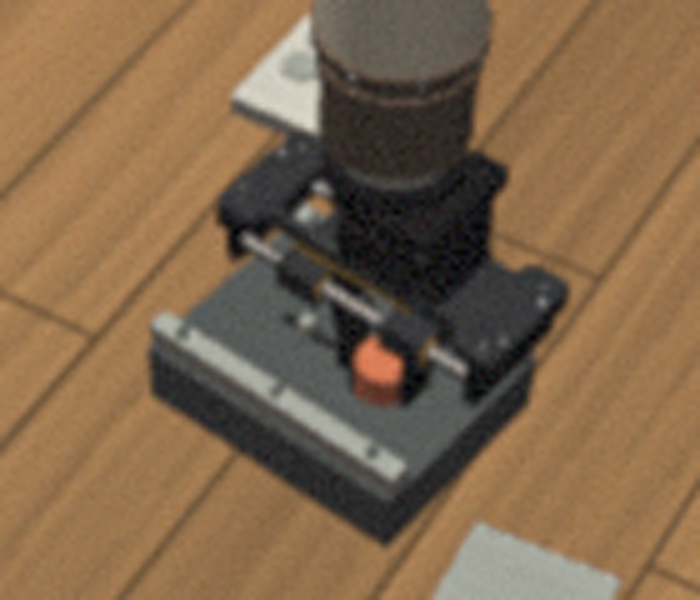

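The core is partly in the socket and there is no contact force, so I'll release it.

Emit:
move_arm(increments=[0,0,0,0,0,0,0.04,0,0,0,0,0,0,0.055,0,0,0,0,0,0,0.055,0,0,0,0,0,0,0.055,0,0,0,0,0,0,0.055,0,0,0,-0.03,0,0,0.055,0,0,0,-0.07,0,0,0.055,0,0,0,-0.1,0,-0.02,0.055,0,0,0,-0.12,0,-0.04,0.055,0,0,0,-0.13,0,-0.05,0.055,0,0,0,-0.13,0,-0.05,0.055,0,0,0,-0.13,0,-0.05,0.055])

```text
time_s: 6.77
tcp_pos: [0.5773, -0.0009, 0.185]
ee_rot: [[-0.0, -0.989, 0.149], [0.001, 0.149, 0.989], [-1.0, 0.001, 0.001]]
wrist_force: [-0.7, 0.3, -0.6]
gripper_width: 0.634
```

```bash
python3 - <<'E'
from h import *
s=r.sense(); print(s['tcp_pos'],s['gripper_width'])
cap('wrist','w4.png')
E
```

```text
[ 0.5772522  -0.00085163  0.1850135 ] 0.6335713567661888
```

View pics/w4.png

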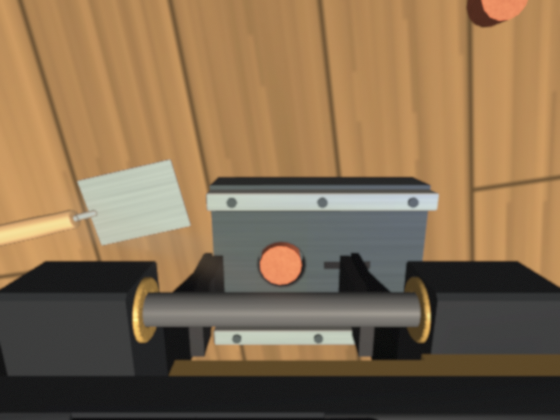

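The core sits in the socket at (281,265). Strip screws are at (232,202), (322,202) and (413,202) on the right strip, and (237,338) and (318,338) on the left.

```bash
python3 - <<'E'
from h import *
crop('w4.png','c9.png',200,180,440,350,3)
c,s=np.cos(BY),np.sin(BY);M=np.array([[c,s],[-s,c]])
for q,z in[((232,202),.062),((322.3,202),.062),((413,202),.062),((237,338),.062),((318.3,338),.062),((281,264.5),.042)]: print(M@(pt('wrist',*q,z)[:2]-BOX)*1000)
a=pt('wrist',260,264.5,.042);b=pt('wrist',302,264.5,.042);print(np.linalg.norm(a-b))
E
```

```text
[ 68.92374368 -59.98292902]
[ -0.47900565 -59.96117114]
[-70.28572106 -59.93928661]
[68.86733726 59.35967069]
[-0.67802236 59.46403516]
[31.20609933  0.17194181]
0.03632003380783158
```

View pics/c9.png

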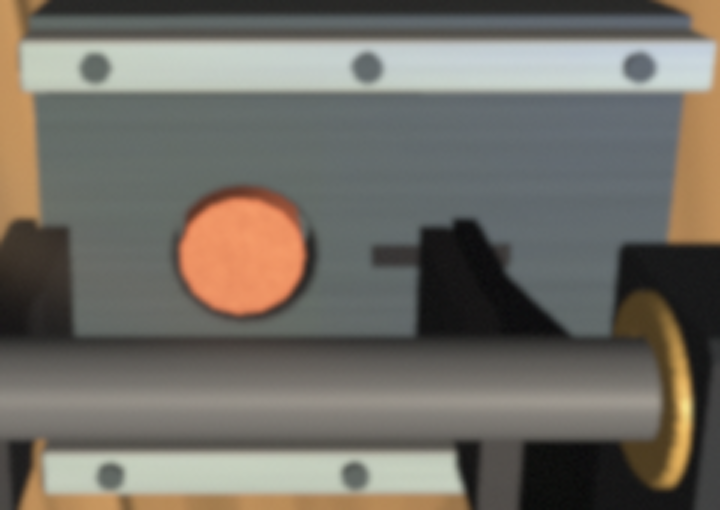

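The core is seated: its measured diameter at z = 42 mm is 36.3 mm, with dark gap showing around it. Now the cover.

```bash
python3 - <<'E'
from h import *
goal([.431,.225,.19],np.radians(-.55))
E
```

```text
t 6.82 turn [-7.97 -0.   -0.15] shift [-0.0056  0.1777  0.2015]
```

Emit:
move_arm(increments=[-1,0,0,0,0.015,0.017,0.06,-2,0,0,0,0.035,0.04,0.06,-3,0,0,0,0.058,0.066,0.06,-4,0,0,0,0.084,0.095,0.06,-5,0,0,0,0.11,0.125,0.06,-6,0,0,0,0.135,0.153,0.06,-7,0,0,-0.005,0.157,0.178,0.06,-8,0,0,-0.005,0.17,0.193,0.06,-8,0,0,-0.005,0.1777,0.2015,0.06,-8,0,0,-0.005,0.1777,0.2015,0.06,-8,0,0,-0.005,0.1777,0.2015,0.06,-8,0,0,-0.005,0.1777,0.2015,0.06])

```text
time_s: 7.82
tcp_pos: [0.4316, 0.2242, 0.1896]
ee_rot: [[-0.001, -1.0, 0.009], [-0.002, 0.009, 1.0], [-1.0, 0.001, -0.002]]
wrist_force: [0.3, 1.1, 1.0]
gripper_width: 0.688
```

```bash
python3 - <<'E'
from h import *
s=r.sense(); print(s['tcp_pos'],s['gripper_width'])
cap('wrist','w5.png')
E
```

```text
[0.43161596 0.22420548 0.18960871] 0.6882517285361689
```

View pics/w5.png

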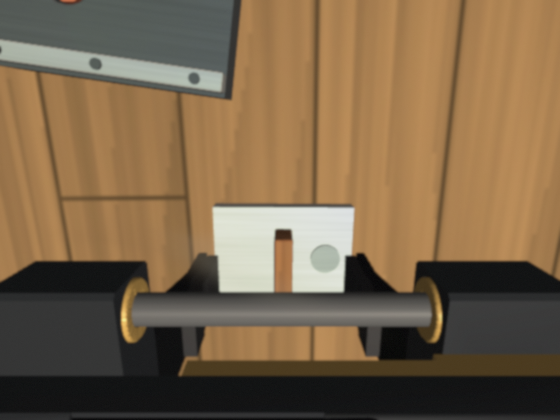

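The wrist view shows the plate's right edge from (214,207) to (353,207), the bar's end at (283,233) and the bush at (325,258).

```bash
python3 - <<'E'
from h import *
crop('w5.png','c10.png',200,195,370,295,4)
A=pt('wrist',214,207,.016);B=pt('wrist',353,207,.016);print(A,B,np.linalg.norm(A-B))
print('bar end top',pt('wrist',276,239,.05),pt('wrist',292,239,.05),'bush',pt('wrist',325,258,.018))
E
```

```text
[0.49299507 0.23073628 0.016     ] [0.36558302 0.23188695 0.016     ] 0.12741723878478928
bar end top [0.43601751 0.25056724 0.05      ] [0.42255251 0.25069065 0.05      ] bush [0.39035079 0.28092213 0.018     ]
```

View pics/c10.png

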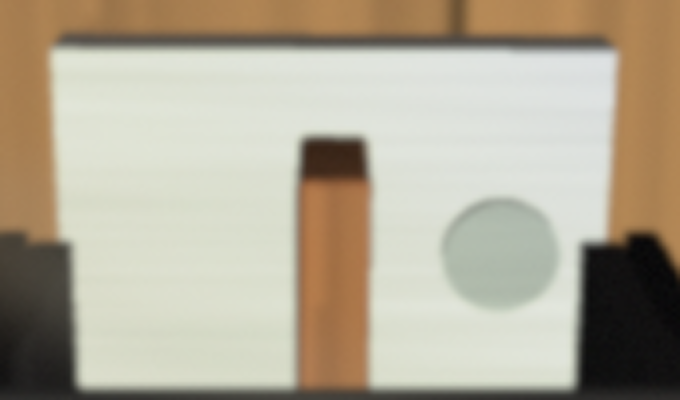

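```bash
python3 - <<'E'
from h import *
f=lambda x,y:(200+(x+.5)/4-.5,195+(y+.5)/4-.5)
A=pt('wrist',*f(51,48),.016);B=pt('wrist',*f(616,48),.016);x=(A-B)/np.linalg.norm(A-B);print(A,B,np.linalg.norm(A-B),np.degrees(np.arctan2(x[1],x[0])))
n=np.array([-x[1],x[0],0]);print('centre by edge',(A+B)/2+.05*n)
C=pt('wrist',*f(299,180),.05);D=pt('wrist',*f(370,180),.05);print('by bar',(C+D)/2+.03*n)
b=pt('wrist',*f(500,253),.018);print('by bush',b+.04*x)
print(np.degrees(np.arctan2(*( (C+D)/2-b)[[1,0]])))
E
```

```text
[0.49446308 0.23036922 0.016     ] [0.36502537 0.23153798 0.016     ] 0.12944298190345113 -0.5173413989006471
centre by edge [0.43019568 0.28095156 0.016     ]
by bar [0.43019094 0.28117712 0.05      ]
by bush [0.43070735 0.28043089 0.018     ]
-37.06150069631028
```

```bash
python3 - <<'E'
from h import *
goal([.4303,.2809,.029],np.radians(-.52))
E
```

```text
t 7.87 turn [-0.04 -0.06 -0.06] shift [0.1608 0.0019 0.057 ]
```

Emit:
move_arm(increments=[0,0,0,0.005,0.001,0.02,0.04,0,0,0,0.015,0.0018,0.045,0.036,0,0,0,0.04,0.0018,0.057,0.036,0,0,0,0.065,0.0018,0.057,0.036,0,0,0,0.085,0.0018,0.057,0.036,0,0,0,0.1,0.0018,0.057,0.036,0,0,0,0.1,0.0018,0.057,0.036,0,0,0,0.1,0.0018,0.057,0.036])

```text
time_s: 8.53
tcp_pos: [0.4307, 0.2808, 0.0899]
ee_rot: [[-0.001, -1.0, 0.01], [-0.002, 0.01, 1.0], [-1.0, 0.001, -0.002]]
wrist_force: [-0.0, 0.7, 0.3]
gripper_width: 0.416
```

```bash
python3 - <<'E'
from h import *
goal([.4303,.2809,.029],np.radians(-.52))
cap('wrist','w6.png');print(r.sense()['gripper_width'])
E
```

```text
t 8.53 turn [-0.04 -0.11 -0.07] shift [0.0609 0.0003 0.0002]
0.41179853429730856
```

View pics/w6.png

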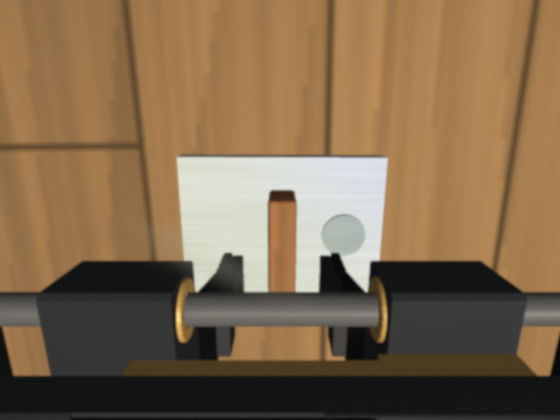

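The fingers straddle the bar, which is centred at column 282. I'll descend and grip.

Emit:
move_arm(increments=[0,0,0,0.015,0.0003,0,0.036,0,0,0,0.032,0.0003,0,0.036,0,0,0,0.047,0.0003,0,0.036,0,0,0,0.057,0.0003,0,0.036,0,0,0,0.061,0.0003,0,0.036,0,0,0,0.061,0.0003,0,0.036,0,0,0,0.061,0.0003,0,0.036,0,0,0,0.061,0.0003,0,0.008,0,0,0,0.061,0.0003,0,0.004,0,0,0,0.061,0.0003,0,0.004,0,0,0,0.061,0.0003,0,0.004,0,0,0,0.061,0.0003,0,0.004])

```text
time_s: 9.58
tcp_pos: [0.4302, 0.2821, 0.03]
ee_rot: [[0.001, -1.0, 0.008], [0.001, 0.008, 1.0], [-1.0, -0.001, 0.001]]
wrist_force: [0.1, -0.3, 2.1]
gripper_width: 0.178
```

Emit:
move_arm(increments=[0,0,0,0,0,0,0.004,0,0,0,0,0,0,0.004,0,0,0,0,0,0,0.004])

```text
time_s: 9.83
tcp_pos: [0.4302, 0.2821, 0.03]
ee_rot: [[0.001, -1.0, 0.008], [0.001, 0.008, 1.0], [-1.0, -0.001, 0.001]]
wrist_force: [-0.9, 0.4, 4.7]
gripper_width: 0.182
```

```bash
python3 - <<'E'
from h import *
goal([*box(-.0256,-.0003),.15],BY); s=r.sense(); print(s['moment'],s['wrist_force'],s['gripper_width']*87)
E
```

```text
t 9.83 turn [8.01 0.03 0.03] shift [-0.1201 -0.0994 -0.2236]
[-0.072972    0.37648407 -0.14643198] [-0.89489909  0.35664858  4.70384414] 15.844646020224287
```

Emit:
move_arm(increments=[0,0,0,-0.005,0,0,0.002,0,0,0,-0.015,0,0,0.002,0,0,0,-0.03,0,0,0.002,0,0,0,-0.05,0,0,0.002,0,0,0,-0.07,0,0,0.002,0,0,0,-0.09,0,0,0.002,0,0,0,-0.107,0,0,0.002,0,0,0,-0.117,0,0,0.002,0,0,0,-0.12,0,0,0.002,0,0,0,-0.12,0,0,0.002,0,0,0,-0.12,0,0,0.002])

```text
time_s: 10.75
tcp_pos: [0.4292, 0.2812, 0.1484]
ee_rot: [[-0.002, -1.0, 0.009], [-0.001, 0.009, 1.0], [-1.0, 0.002, -0.001]]
wrist_force: [-0.2, -1.1, -4.8]
gripper_width: 0.179
```

```bash
python3 - <<'E'
from h import *
goal([*box(-.0256,-.0003),.15],BY); s=r.sense(); print(s['moment'],s['wrist_force'],s['gripper_width']*87)
cap('wrist','w7.png');cap('scene','s3.png');crop('s3.png','c11.png',220,80,360,200,5)
E
```

```text
t 10.75 turn [ 7.98 -0.09 -0.11] shift [-0.0014 -0.1004 -0.2227]
[-0.04440447  0.10634218  0.05306165] [-0.1932436  -1.13108505 -4.81215666] 15.556106434478698
```

View pics/w7.png

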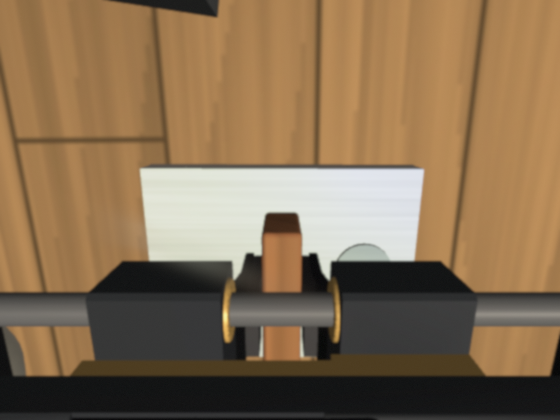

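View pics/c11.png

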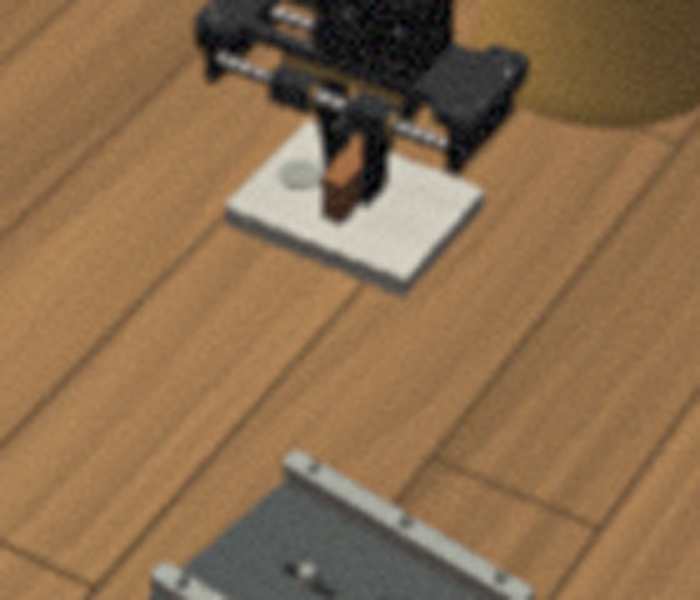

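The cover is held level. Its right edge runs from (141,168) to (423,168).

```bash
python3 - <<'E'
from h import *
crop('w7.png','c12.png',130,155,440,265,2.5)
s=r.sense();E=np.array(s['ee_rot']);z=s['tcp_pos'][2]-.014
A=pt('wrist',141,168,z);B=pt('wrist',423,168,z);print(np.linalg.norm(A-B))
print(E.T@(A-s['tcp_pos']),E.T@(B-s['tcp_pos']))
z=s['tcp_pos'][2]+.02
A=pt('wrist',262,231,z);B=pt('wrist',302,231,z);print(E.T@(A-s['tcp_pos']),E.T@(B-s['tcp_pos']))
E
```

```text
0.12859933340503174
[ 0.01396521 -0.06372148 -0.05054321] [ 0.01426922  0.06487747 -0.05062408]
[-0.01994538 -0.00716992 -0.03131481] [-0.01990938  0.00806532 -0.0313169 ]
```

View pics/c12.png

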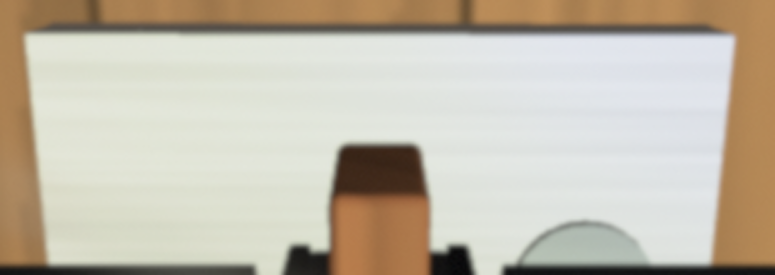

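```bash
python3 - <<'E'
from h import *
goal([*box(-.0251,.0006),.135],BY)
E
```

```text
t 10.85 turn [ 7.99 -0.14 -0.13] shift [ 0.0133 -0.101  -0.2218]
```

Emit:
move_arm(increments=[0.3,0,0,0,-0.004,-0.008,0.002,1,0,0,0,-0.011,-0.025,0.002,2,0,0,0,-0.021,-0.047,0.002,3,0,0,0,-0.033,-0.073,0.002,4,0,0,0,-0.046,-0.101,0.002,5,0,0,0,-0.059,-0.13,0.002,6,0,0,0,-0.072,-0.158,0.002,7,0,0,0,-0.084,-0.185,0.002,7.6,0,0,0,-0.094,-0.206,0.002,8,0,0,0.003,-0.099,-0.218,0.002,8,0,0,0.008,-0.101,-0.222,0.002,8,0,0,0.013,-0.101,-0.222,0.002])

```text
time_s: 11.85
tcp_pos: [0.5291, 0.0575, 0.1355]
ee_rot: [[-0.001, -0.989, 0.15], [-0.0, 0.15, 0.989], [-1.0, 0.001, -0.001]]
wrist_force: [0.2, 0.7, -5.5]
gripper_width: 0.181
```

Emit:
move_arm(increments=[0,0,0,0,0,0,0.002,0,0,0,0,0,0,0.002,0,0,0,0,0,0,0.002,0,0,0,0,0,0,0.002,0,0,0,0,0,0,0.002,0,0,0,0,0,0,0.002])

```text
time_s: 12.35
tcp_pos: [0.5292, 0.0595, 0.1368]
ee_rot: [[0.001, -0.989, 0.147], [0.0, 0.147, 0.989], [-1.0, -0.0, 0.0]]
wrist_force: [0.1, 0.1, -5.2]
gripper_width: 0.181
```

```bash
python3 - <<'E'
from h import *
goal([*box(-.0251,.0006),.084],BY)
s=r.sense();print(s['wrist_force'],s['moment'],s['tcp_pos'],s['gripper_width']*87)
cap('wrist','w8.png')
E
```

```text
t 12.35 turn [0.05 0.02 0.03] shift [ 0.0528  0.0007 -0.0013]
[ 0.08472553  0.13256795 -5.16439867] [-0.02238521  0.07945921  0.05375594] [0.52917718 0.05951073 0.13683284] 15.738668065814235
```

View pics/w8.png

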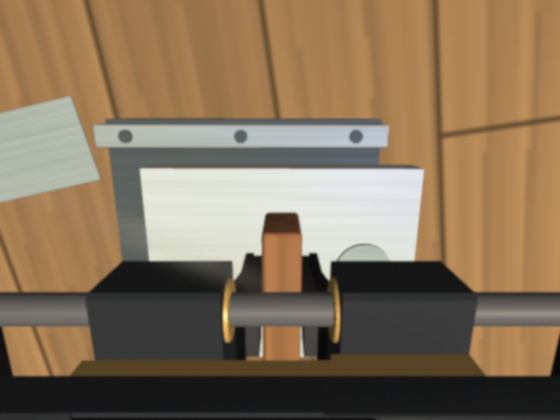

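The right strip's screws show at (125,136), (240,136) and (356,136), and the plate's edge is at row 168.

```bash
python3 - <<'E'
from h import *
crop('w8.png','c13.png',90,110,440,270,2.2)
c,s=np.cos(BY),np.sin(BY);M=np.array([[c,s],[-s,c]])
for q in[(125,136),(240.3,136),(356,136)]: print(M@(pt('wrist',*q,.062)[:2]-BOX)*1000)
z=r.sense()['tcp_pos'][2]-.014
A,B=[M@(pt('wrist',*q,z)[:2]-BOX)*1000 for q in[(141,168),(423,168)]];print('plate corners',A,B,(A+B)/2+[0,50])
E
```

```text
[ 70.36583988 -59.65984392]
[  0.39014195 -59.7868861 ]
[-69.82268273 -59.91435878]
plate corners [ 39.45123262 -48.76534675] [-89.0473252  -49.00006766] [-24.79804629   1.11729279]
```

View pics/c13.png

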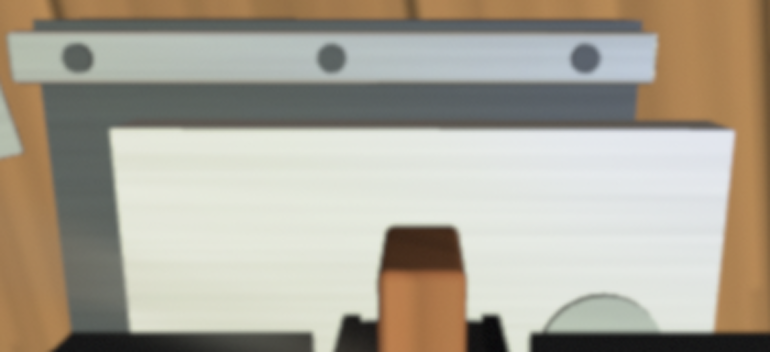

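Emit:
move_arm(increments=[0,0,0,0.006,0,-0.0004,0.002,0,0,0,0.014,0,-0.0008,0.002,0,0,0,0.022,0,-0.0008,0.002,0,0,0,0.029,0,-0.0008,0.002,0,0,0,0.034,0,-0.0008,0.002,0,0,0,0.038,0,-0.0008,0.002,0,0,0,0.041,0,-0.0008,0.002,0,0,0,0.044,0,-0.0008,0.002,0,0,0,0.046,0,-0.0008,0.002,0,0,0,0.046,0,-0.0008,0.002])

```text
time_s: 13.23
tcp_pos: [0.5289, 0.0582, 0.0902]
ee_rot: [[-0.001, -0.989, 0.147], [-0.0, 0.147, 0.989], [-1.0, 0.001, -0.0]]
wrist_force: [0.5, 0.6, -4.8]
gripper_width: 0.18
```

Emit:
move_arm(increments=[0,0,0,0.001,0,0,0.002,0,0,0,0.002,0,0,0.002,0,0,0,0.003,0,0,0.002,0,0,0,0.003,0,0,0.002])

```text
time_s: 13.57
tcp_pos: [0.529, 0.0582, 0.0875]
ee_rot: [[-0.0, -0.989, 0.147], [0.0, 0.147, 0.989], [-1.0, 0.0, 0.0]]
wrist_force: [-0.3, -0.3, -5.0]
gripper_width: 0.182
```

```bash
python3 - <<'E'
from h import *
goal([*box(-.0251,-.0002),.084],BY)
s=r.sense();print(s['wrist_force'],s['moment'],s['tcp_pos'],s['gripper_width']*87)
E
```

```text
t 13.57 turn [ 0.    0.   -0.01] shift [ 0.0035  0.0007 -0.0007]
[-0.2579591  -0.26000713 -4.98180167] [-0.05257342  0.1102459  -0.04130707] [0.52896726 0.05817594 0.08748642] 15.868182086411371
```

The plate has gone in between the strips without touching. I'll ease it down onto the pin.

Emit:
move_arm(increments=[0,0,0,0.001,0,0,0.002,0,0,0,0.002,0,0,0.002,0,0,0,0.003,0,0,0.002,0,0,0,0.004,0,0,0.002,0,0,0,0.004,0,0,0.002])

```text
time_s: 13.98
tcp_pos: [0.5291, 0.0582, 0.084]
ee_rot: [[0.0, -0.989, 0.147], [-0.0, 0.147, 0.989], [-1.0, -0.0, -0.0]]
wrist_force: [-1.5, 0.6, -1.8]
gripper_width: 0.179
```

Emit:
move_arm(increments=[0,0,0,0.0005,0,0,0.002,0,0,0,0.0005,0,0,0.002,0,0,0,0.0005,0,0,0.002,0,0,0,0.0005,0,0,0.002])

```text
time_s: 14.32
tcp_pos: [0.5291, 0.0582, 0.0838]
ee_rot: [[0.001, -0.989, 0.147], [-0.0, 0.147, 0.989], [-1.0, -0.001, 0.0]]
wrist_force: [-3.9, -0.3, 5.3]
gripper_width: 0.178
```

```bash
python3 - <<'E'
from h import *
c,s_=np.cos(BY),np.sin(BY);M=np.array([[c,s_],[-s_,c]])
s=r.sense();print(s['wrist_force'],s['moment'],s['tcp_pos'],M@(s['tcp_pos'][:2]-BOX)*1000)
cap('scene','s4.png');crop('s4.png','c14.png',220,130,360,250,5)
cap('wrist','w9.png')
E
```

```text
[-3.86176563 -0.28721869  5.30414942] [ 0.09662037  1.2610842  -0.03242063] [0.52914884 0.05822464 0.0838218 ] [-24.23587272   0.56683606]
```

View pics/c14.png

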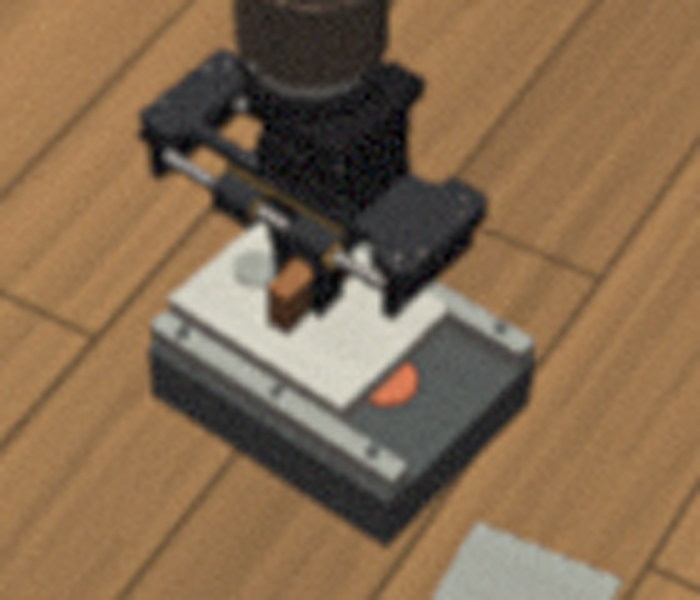

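View pics/w9.png

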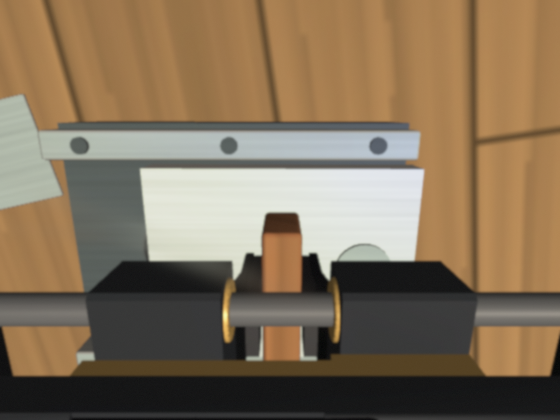

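The cover is riding on the pin with about 10 N contact (wrist force z went from -5 to +5.3 N). I'll relax it slightly and slide it away.

Emit:
move_arm(increments=[0,0,0,-0.0003,0,0,0.002,0,0,0,-0.0003,-0.001,0,0.002,0,0,0,-0.0003,-0.003,0,0.002,0,0,0,-0.0003,-0.006,0,0.002,0,0,0,-0.0003,-0.009,0,0.002,0,0,0,-0.0003,-0.012,0,0.002,0,0,0,-0.0003,-0.015,0,0.002,0,0,0,-0.0003,-0.017,0,0.002,0,0,0,-0.0003,-0.018,0,0.002,0,0,0,-0.0003,-0.019,0,0.002])

```text
time_s: 15.25
tcp_pos: [0.5457, 0.055, 0.0835]
ee_rot: [[-0.005, -0.989, 0.148], [-0.001, 0.148, 0.989], [-1.0, 0.005, -0.002]]
wrist_force: [-7.4, 1.8, 9.0]
gripper_width: 0.181
```

```bash
python3 - <<'E'
from h import *
c,s_=np.cos(BY),np.sin(BY);M=np.array([[c,s_],[-s_,c]])
s=r.sense();print(s['wrist_force'],s['moment'],s['tcp_pos'],M@(s['tcp_pos'][:2]-BOX)*1000)
goal([*box(.0138,.0006),.0838],BY)
E
```

```text
[-7.40893843  1.83670304  9.040627  ] [0.56572683 2.83040192 0.03288254] [0.5456518  0.05495554 0.08354014] [-7.43126001 -0.23292317]
t 15.25 turn [-0.02 -0.11 -0.28] shift [-0.0004 -0.0212  0.0008]
```

Emit:
move_arm(increments=[0,0,0,-0.0005,0,0.0004,0.002,0,0,0,-0.0005,-0.002,0.0008,0.002,0,0,0,-0.0005,-0.004,0.0008,0.002,0,0,0,-0.0005,-0.007,0.0008,0.002,0,0,0,-0.0005,-0.01,0.0008,0.002,0,0,0,-0.0005,-0.013,0.0008,0.002,0,0,0,-0.0005,-0.015,0.0008,0.002,0,0,0,-0.0005,-0.017,0.0008,0.002,0,0,0,-0.0005,-0.018,0.0008,0.002,0,0,0,-0.0005,-0.019,0.0008,0.002])

```text
time_s: 16.08
tcp_pos: [0.5672, 0.0535, 0.083]
ee_rot: [[0.0, -0.989, 0.148], [0.0, 0.148, 0.989], [-1.0, -0.0, 0.0]]
wrist_force: [-0.0, -0.2, -4.2]
gripper_width: 0.182
```

```bash
python3 - <<'E'
from h import *
c,s_=np.cos(BY),np.sin(BY);M=np.array([[c,s_],[-s_,c]])
s=r.sense();print(s['wrist_force'],s['moment'],s['tcp_pos'],M@(s['tcp_pos'][:2]-BOX)*1000)
goal([*box(.0138,.0006),.0838],BY)
E
```

```text
[-0.01824285 -0.16511561 -4.23689989] [ 0.00490215  0.12026842 -0.02311676] [0.56720716 0.05347115 0.08297028] [14.10734153  1.47755189]
t 16.08 turn [-0.01  0.02  0.02] shift [-0.0008  0.0003 -0.0009]
```

Contact has vanished at cover x ≈ 13.6 mm, so the slot is over the pin. I'll lower it now.

Emit:
move_arm(increments=[0,0,0,0.001,0,-0.0006,0.002,0,0,0,0.002,0,-0.0006,0.002,0,0,0,0.003,0,-0.0006,0.002,0,0,0,0.004,0,-0.0006,0.002,0,0,0,0.005,0,-0.0006,0.002,0,0,0,0.006,0,-0.0006,0.002,0,0,0,0.006,0,-0.0006,0.002])

```text
time_s: 16.67
tcp_pos: [0.5665, 0.0528, 0.0776]
ee_rot: [[-0.0, -0.989, 0.147], [-0.0, 0.147, 0.989], [-1.0, 0.0, -0.0]]
wrist_force: [0.3, 0.5, -5.2]
gripper_width: 0.18
```

```bash
python3 - <<'E'
from h import *
c,s_=np.cos(BY),np.sin(BY);M=np.array([[c,s_],[-s_,c]])
s=r.sense();print(s['wrist_force'],s['moment'],s['tcp_pos'],M@(s['tcp_pos'][:2]-BOX)*1000)
E
```

```text
[ 0.31697192  0.4596157  -5.19452646] [0.02839976 0.09563363 0.044915  ] [0.56648999 0.05278967 0.07759629] [13.49850951  0.69777235]
```

It has sunk 5 mm over the pin with no contact force. Continuing down.

Emit:
move_arm(increments=[0,0,0,0.001,0,0,0.002,0,0,0,0.002,0,0,0.002,0,0,0,0.003,0,0,0.002,0,0,0,0.0035,0,0,0.002,0,0,0,0.004,0,0,0.002,0,0,0,0.004,0,0,0.002,0,0,0,0.004,0,0,0.002])

```text
time_s: 17.25
tcp_pos: [0.5667, 0.0528, 0.074]
ee_rot: [[0.0, -0.989, 0.147], [-0.0, 0.147, 0.989], [-1.0, -0.0, -0.0]]
wrist_force: [-0.6, -0.3, -3.9]
gripper_width: 0.186
```

```bash
python3 - <<'E'
from h import *
c,s_=np.cos(BY),np.sin(BY);M=np.array([[c,s_],[-s_,c]])
s=r.sense();print(s['wrist_force'],s['moment'],s['tcp_pos'],M@(s['tcp_pos'][:2]-BOX)*1000)
E
```

```text
[-0.58244752 -0.25657373 -3.90635218] [0.053645   0.31847424 0.02931759] [0.56665894 0.05278233 0.07404985] [13.66669414  0.71542197]
```

Emit:
move_arm(increments=[0,0,0,0.0005,0,0,0.002,0,0,0,0.0007,0,0,0.002,0,0,0,0.0007,0,0,0.002,0,0,0,0.0007,0,0,0.002])

```text
time_s: 17.58
tcp_pos: [0.5666, 0.0528, 0.074]
ee_rot: [[0.0, -0.989, 0.147], [-0.0, 0.147, 0.989], [-1.0, -0.0, -0.0]]
wrist_force: [-3.8, -0.2, 6.7]
gripper_width: 0.181
```

Emit:
move_arm(increments=[0,0,0,0.0002,0,0,0.002,0,0,0,0.0002,0,0,0.002,0,0,0,0.0002,0,0,0.002,0,0,0,0.0002,0,0,0.002,0,0,0,0.0002,0,0,0.002,0,0,0,0.0002,0,0,0.002])

```text
time_s: 18.08
tcp_pos: [0.5667, 0.0528, 0.074]
ee_rot: [[0.0, -0.989, 0.147], [-0.0, 0.147, 0.989], [-1.0, -0.0, -0.0]]
wrist_force: [-4.1, 0.2, 7.5]
gripper_width: 0.183
```

Emit:
move_arm(increments=[0,0,0,0,0,0,0.002,0,0,0,0,0,0,0.002,0,0,0,0,0,0,0.002,0,0,0,0,0,0,0.002,0,0,0,0,0,0,0.002,0,0,0,0,0,0,0.002])

```text
time_s: 18.58
tcp_pos: [0.5667, 0.0528, 0.074]
ee_rot: [[0.0, -0.989, 0.147], [-0.0, 0.147, 0.989], [-1.0, -0.0, -0.0]]
wrist_force: [-4.3, -0.4, 6.8]
gripper_width: 0.179
```

```bash
python3 - <<'E'
from h import *
c,s_=np.cos(BY),np.sin(BY);M=np.array([[c,s_],[-s_,c]])
s=r.sense();print(s['wrist_force'],s['moment'],s['tcp_pos'],M@(s['tcp_pos'][:2]-BOX)*1000)
cap('scene','s5.png');crop('s5.png','c15.png',220,130,360,250,5)
cap('wrist','w10.png')
A,B=[M@(pt('wrist',*q,.06)[:2]-BOX)*1000 for q in[(141,168),(423,168)]];print(A,B)
E
```

```text
[-4.34513551 -0.41020187  6.78437752] [0.16584838 1.52572054 0.01033077] [0.56666336 0.05281427 0.07404217] [13.66635585  0.74766236]
[ 77.53673621 -49.76592994] [-50.98632758 -49.96442015]
```

View pics/c15.png

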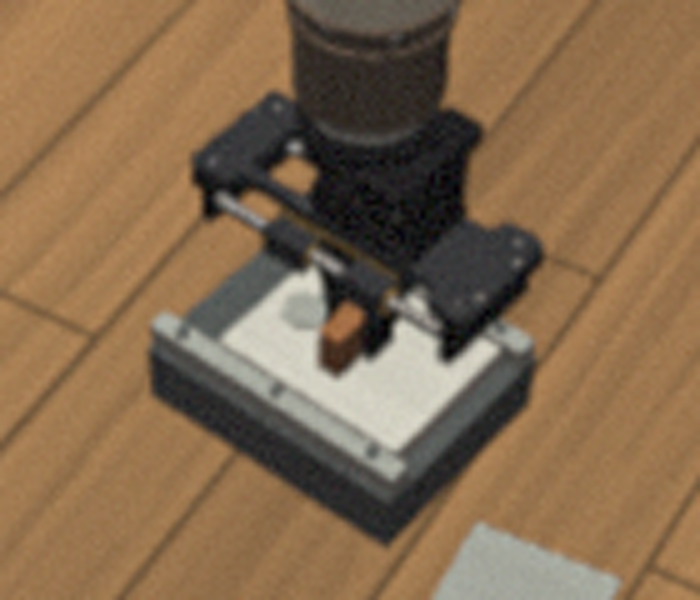

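View pics/w10.png

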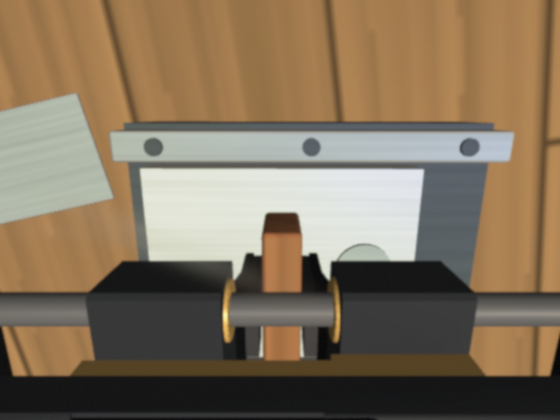

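The cover lies flat between the strips, with the pin in the slot and contact at about 12 N. I'll add a little push for margin.

Emit:
move_arm(increments=[0,0,0,0.0003,0,0,0.002,0,0,0,0.0004,0,0,0.002,0,0,0,0.0004,0,0,0.002,0,0,0,0.0004,0,0,0.002,0,0,0,0.0004,0,0,0.002,0,0,0,0.0004,0,0,0.002,0,0,0,0.0004,0,0,0.002,0,0,0,0.0004,0,0,0.002,0,0,0,0.0004,0,0,0.002,0,0,0,0.0004,0,0,0.002,0,0,0,0.0004,0,0,0.002,0,0,0,0.0004,0,0,0.002])

```text
time_s: 19.68
tcp_pos: [0.5667, 0.0528, 0.074]
ee_rot: [[0.0, -0.989, 0.147], [-0.0, 0.147, 0.989], [-1.0, -0.0, -0.0]]
wrist_force: [-5.5, 1.4, 7.7]
gripper_width: 0.181
```

```bash
python3 - <<'E'
from h import *
print(r.finish_job()); s=r.sense(); print(s['time_s'],s['wrist_force'],s['tcp_pos'])
E
```

```text
the job is handed in; nothing more can be done
None
the job is handed in; nothing more can be done
```

The job is handed in, with the arm still gripping the bar and pressing the cover down. It reported no verdict. The last reading was at about 19.7 s of the 66 s allowed.

**What I did**
- **Core:** I took the core farthest from the base (0.515 m away, against 0.410 m and 0.425 m for the look-alikes) and let it go about 12 mm into the socket. The wrist picture then showed it seated with the gap visible around it.
- **Laying the cover:** I picked it up by the bar and laid it between the strips at x ≈ -25 mm, riding on the pin with about 10 N contact.
- **Sliding and lowering:** I slid it away from the robot. At x ≈ +13.6 mm the contact vanished, and I lowered it over the pin.

**Last checks**
- **Height:** tool height 74.0 mm, against 74 mm worked out from the grip height for the cover lying flat.
- **Level:** tool tilt was 0 to the three decimals reported, and the cover looked flat in the pictures.
- **Sideways:** about 0 mm off the box's centre line.
- **Push:** wrist force +7.7 N, plus about 5 N for the cover's weight. That makes roughly 12.7 N on the box, with about ±1 N of noise in the reading.

**Disagreements:** The wrist and top cameras differed by about 1–2 mm; I used the wrist camera for alignment, and the pin's place along the slot came from the top camera. A sideways force of about 5 N remained at the end. I did not check the bowl, bottle and spatula with a final picture, but the arm never went near them.

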